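# Fill the sleeve magazine and lock its cover

### The arm

A 7-joint arm with a two-finger parallel gripper is mounted at the origin on the work surface. World frame = base frame: x ahead of the robot, y to its left, z up, the work surface at z = 0. Lengths are in mm, angles in rad, forces in N, time in s.
With the tool pointing down it reaches from about 400 to 900 mm from the base axis. Payload 5.5 kg.
Tool frame: the origin (TCP) lies between the finger pads; the fingertips stand 22 mm ahead of it and the grasp point (between the pads) lies 3 mm ahead of it; z points along the fingers, y is the line along which they close (so a half turn about z gives the same grasp; the last joint's range is limited). The gripper opens to 92 mm and grips with 3 to 60 N. Pads are 19 mm wide; open, the fingers measure 130 mm over their backs; the gripper's body (75 mm by 190 mm) begins 47 mm behind the grasp point.
Start: joints at [1.58, 0.501, -0.427, 1.55, 0.221, 1.138, -0.21], TCP at [163.238, -629.168, 248.729] pointing down, gripper open.
Joint ranges: [-2.88, 2.88], [-0.31, 2.03], [-1.54, 1.56], [0.2, 2.42], [-1.41, 4.55], [0.19, 2.02], [-2.57, 2.57]. Speed limits (rad/s): [2.57, 2.57, 3.14, 3.14, 3.14, 3.14, 3.14].

### API

Orientations are given as a 3x3 rotation matrix whose columns are the frame's x, y, z axes.
In Python, from plant import r gives the robot as it stands. The module is installed in compiled form; this text tells all that it offers.
- The arm moves only by the tool apply_moves, never from a script. Its argument "increments" is a list of rows, each a list of 7 numbers: the opening, from 0 (shut) to 1 (fully open), then the shift along the world's x, y, z in mm, then the turn, a rotation vector about the world's x, y, z in rad. A call has 1 to 10 rows; each row shifts and turns the commanded pose from where the row before left it; what a row does not reach is not made up. A row lasts 1/8 s, in which the tool goes at most 62.5 mm and 10.7 degrees, less where a joint would pass 70% of its speed; a pose out of reach is approached as far as the arm can. A call is refused whole if a number of a shift passes 62.5 or a number of a turn 0.188, either way. A call with a gripper value outside its range is refused whole. The fingers move at their own pace and stop on an object; the grip force is fixed at half the most. Time passes only in rows, so rows that do not move let the fingers close. It gives the time, the measured TCP pose, the force, the opening and the grip force at its end, in the units of the state.
- r.state(): the state, without advancing time (a new reading comes with each control period).
- r.read_camera(name): name is "side" or "top"; returns a dict with "img" (480x640x3 uint8, blue, green, red), "z_map" (480x640 float32, mm along the optical axis (not along the pixel's ray), 0 where there is no reading), "K" (3x3 intrinsics, pixels), "k1" (the pictures are not rectified: a ray, as slopes to the right and down, at radius r is drawn at 1 + k1 r^2 times it, then the intrinsics apply), "R" (3x3) and "t" (3): a world point X has camera coordinates R X + t. Camera axes: x right, y down, z forward; pixel columns grow to the right and rows downward; lengths in mm; the calibration is good to about 2 mm. A picture is of the moment at which its call begins.
- r.close_job(): hands the job in; it is judged then, once.
The state is a dict: "time_s": time; "joints": joint angles; "qd": joint speeds; "tau": joint torques, N m; "eef_pos": TCP position; "orientation": TCP orientation; "ft_force": force on the tool from outside, world axes, zero at the start; "torque": the same for the moment, N m; "finger_gap": opening from 0.0 (shut) to 1.0 (fully open); "gripper_force": force on a finger pad.
Only numpy, scipy, OpenCV 4.12 (cv2) and the standard library are available. Lean on these libraries where they do the work, as an engineer would, in place of code of your own. Each camera call takes 0.05 s, during which the arm holds its last target. There are 200 camera calls.

### The job

Load the three identical short steel sleeves end to end into the upright tube of the feed magazine, so that all three drop down into the tube. Then swing the cover shut over the tube's mouth, and after that turn the knurled nut on the post clockwise until it stops tight. Leave all the other parts on the bench, the longer sleeve and the wide collar included, where they are.

Things in the scene. Friction and masses are not known exactly. Their poses are not given: they have to be found in the camera images.
- magazine: Fixed gravity magazine: base plate 110 x 170 mm, grey feed block (top at 35 mm), on it an upright grey tube, 41 mm inside, 49 outside, open on top, with an 11 mm sight slot on its +x side. A small air cylinder lies on the -x side. A post 64 mm from the tube's axis, towards the magazine's +y, carries cover and nut. Origin on the bench under the tube's axis, z up; yaw within 0.45 rad of 0.
- tube_mouth (a point): Centre of the tube's open flared mouth, 150 mm above the bench. The opening is 49 mm wide at the rim and narrows to 41 mm within 8 mm; the rim is 58 mm across outside.
- tube_floor (a point): Centre of the tube's inner floor, 35 mm above the bench, 115 mm below the mouth. Three sleeves stacked end to end (105 mm) end 10 mm below the mouth. Axes as the magazine's.
- cover (a joint): Swing cover: flat dark steel arm 5 mm thick, underside 152 mm above the bench, with a round end 60 mm across, turning level on the post. Rad: 0 = shut against its stop, round end centred over the mouth; grows as it opens, clockwise seen from above, towards the robot's side (1.5 to 2.2 at the start, 2.4 at most). Light friction (under 0.1 N m); stays where it is left.
- cover_pin (a point): Handle pin of the cover: upright steel pin, 12 mm diameter, 28 mm tall, on the centre of the cover's round end, 64 mm from the post's axis. This point is on the pin's axis, 15 mm above the cover's upper face, 172 mm above the bench (the pin's top is at 185 mm).
- nut (a joint): Knurled nut on the post above the cover, turning about the post. Value in rad: it grows as the nut is turned clockwise seen from above (tightening); 1.35 = hard stop, tight. At the start it is slack, between 0 and 0.4. Friction about 0.06 N m; it stays at its height and does not move the cover.
- nut_grip (a point): Centre of the knurled nut on the post's axis, 171 mm above the bench. The nut is a round steel cylinder, 36 mm diameter, 24 mm high (159 to 183 mm above the bench, 2 mm above the cover's upper face); a 10 mm stud end sticks up out of it to 193 mm.
- sleeve1: One of three identical plain dark steel sleeves (tube pieces), 36 mm outside diameter, 22 mm bore, 35 mm high, about 160 g, standing upright on the bench at the start. The three may be loaded in any order and either way up. Origin at the centre of the underside, z along the bore, up at the start.
- sleeve1_mid (a point): Middle of that sleeve, on its axis, 17.5 mm above its underside.
- sleeve2: One of three identical plain dark steel sleeves (tube pieces), 36 mm outside diameter, 22 mm bore, 35 mm high, about 160 g, standing upright on the bench at the start. The three may be loaded in any order and either way up. Origin at the centre of the underside, z along the bore, up at the start.
- sleeve2_mid (a point): Middle of that sleeve, on its axis, 17.5 mm above its underside.
- sleeve3: One of three identical plain dark steel sleeves (tube pieces), 36 mm outside diameter, 22 mm bore, 35 mm high, about 160 g, standing upright on the bench at the start. The three may be loaded in any order and either way up. Origin at the centre of the underside, z along the bore, up at the start.
- sleeve3_mid (a point): Middle of that sleeve, on its axis, 17.5 mm above its underside.
- long_sleeve: A longer dark steel sleeve, 36 mm across but 58 mm high, standing among the short ones. Not for this magazine. Origin at the centre of the underside.
- collar: A wide, low dark steel collar, 52 mm across, 22 mm high. Does not fit the tube. Origin at the centre of the underside.
- fitting: A brass hose fitting, 32 mm across, 50 mm tall, standing on end. Bystander. Origin at the centre of the underside.
- wrench: A 200 mm wrench lying beyond the magazine on the robot's left. Bystander.
- canister: A dark can with a pale lid, 90 mm diameter, 110 mm tall, at the far side of the bench. Bystander. Origin at the centre of the underside.
- angle_iron: A 160 mm piece of 40 mm angle iron lying at the far side of the bench. Bystander.
Not all that is in view belongs to the job. What is shaped like the magazine but orange or turquoise is not meant.

How it is judged (in metres and radians):
On the way, in this order (a step that is already met when the one before it is completed fails the run):
1. all three short sleeves are stacked in the tube, with the cover still open (horizontal distance between each of sleeve1_mid, sleeve2_mid, sleeve3_mid and tube_mouth below 0.006 m and z of sleeve1_mid in the frame of tube_floor between 0.012 and 0.0925 m and angle between the z axis of each of sleeve1, sleeve2, sleeve3 and the z axis of magazine, either way round below 0.1 rad and z of sleeve2_mid in the frame of tube_floor between 0.012 and 0.0925 m and z of sleeve3_mid in the frame of tube_floor between 0.012 and 0.0925 m and value of joint cover above 0.5 rad), for 0.2 s.
2. the cover is swung shut over the mouth, with the nut still slack (value of joint cover below 0.08 rad and value of joint nut below 1.2 rad), for 0.2 s.
3. the nut is turned clockwise to its stop (value of joint nut above 1.29 rad and value of joint cover below 0.08 rad), for 0.2 s.
At the end, for the whole second after the job is handed in: All three short sleeves stand in the tube (each on the tube's axis within 6 mm, upright within 0.1 rad, the topmost wholly below the mouth) at rest; the cover is shut (within 0.08 rad of its stop) and the nut is tight (within 0.06 rad of its stop) (all of step 3 and horizontal distance between each of sleeve1_mid, sleeve2_mid, sleeve3_mid and tube_mouth below 0.006 m and z of sleeve1_mid in the frame of tube_floor between 0.012 and 0.0925 m and angle between the z axis of each of sleeve1, sleeve2, sleeve3 and the z axis of magazine, either way round below 0.1 rad and z of sleeve2_mid in the frame of tube_floor between 0.012 and 0.0925 m and z of sleeve3_mid in the frame of tube_floor between 0.012 and 0.0925 m and linear speed of each of sleeve1, sleeve2, sleeve3 below 0.02 m/s); the robot touches nothing.
It fails at once if a bystander is moved by more than 40 mm or the standing ones are knocked over (distance of any of long_sleeve, collar, fitting, wrench, canister, angle_iron from where it was at the start of the episode above 0.04 m or angle between any of long_sleeve, collar, fitting, canister's own z axis and vertical above 0.6 rad).
It also fails if it takes over 72 s, if anything falls off the work surface, if the arm or the gripper's body presses on something with over 40 N, if the wrist force passes 120 N, or if a joint passes its speed limit or range.

## Working session

There is one attempt and no reset: what is moved stays moved. The work goes in short steps, Python scripts to look and compute and a tool call to move; the robot and the scene stay as the last step left them, time stands still between calls to the robot, and variables do not carry over. Pictures are saved under pics/ and viewed, at most 10 in all, crops included, and the job is handed in when it is done.

Besides the shell and the picture viewer there is one more tool, called by a JSON object that holds its "op" and its "data", one argument or row to a line. apply_moves: Moves the arm, as the interface text tells. Its arguments: {"type":"object","properties":{"increments":{"type":"array"}},"required":["increments"]}

```bash
ls; mkdir -p pics
cat > h.py <<'E'
import numpy as np, cv2
from plant import r
def cam(n):
    c=r.read_camera(n); c['n']=n; return c
def ray(c,u,v):
    K=np.array(c['K']); d=np.array([(u-K[0,2])/K[0,0],(v-K[1,2])/K[1,1]])
    s=d.copy()
    for _ in range(20): s=d/(1+c['k1']*(s@s))
    R=np.array(c['R']); t=np.array(c['t']).ravel()
    return -R.T@t, R.T@np.array([s[0],s[1],1.])
def onplane(c,u,v,z):
    o,d=ray(c,u,v); return o+d*(z-o[2])/d[2]
def depth(c,u,v):
    o,d=ray(c,u,v); return o+d*c['z_map'][int(v),int(u)]
def cloud(c):
    K=np.array(c['K']); vv,uu=np.mgrid[0:480,0:640]
    d=np.stack([(uu-K[0,2])/K[0,0],(vv-K[1,2])/K[1,1]],-1); s=d.copy()
    for _ in range(20): s=d/(1+c['k1']*(s**2).sum(-1,keepdims=True))
    p=np.concatenate([s,np.ones((480,640,1))],-1)*c['z_map'][...,None]
    R=np.array(c['R']); t=np.array(c['t']).ravel()
    return (p-t)@R
E
python3 - <<'E'
from h import *
np.set_printoptions(suppress=True,precision=3)
for n in("top","side"):
    c=cam(n); cv2.imwrite(f'pics/{n}0.png',c['img']); print(n,c['K'],c['k1'],c['R'],c['t'],(c['z_map']>0).mean(), onplane(c,320,240,0))
print(r.state())
E
```

```text
pics
top [[463.085   0.    318.693]
 [  0.    463.085 235.474]
 [  0.      0.      1.   ]] -0.023863195473273213 [[ 0.015 -0.999 -0.028]
 [-0.992 -0.012 -0.124]
 [ 0.123  0.03  -0.992]] [  91.621  528.944 1214.746] 0.99595703125 [519.333  95.896   0.   ]
side [[465.339   0.    323.241]
 [  0.    465.339 240.716]
 [  0.      0.      1.   ]] 0.0325489934798688 [[ 0.972 -0.236  0.013]
 [-0.155 -0.68  -0.716]
 [ 0.178  0.694 -0.698]] [-482.564  198.876  944.863] 0.9958951822916666 [530.496 173.759   0.   ]
{'time_s': 0.1, 'joints': array([ 1.58 ,  0.502, -0.427,  1.551,  0.221,  1.138, -0.21 ]), 'qd': array([ 0.   , -0.002, -0.001, -0.001, -0.001,  0.001,  0.002]), 'tau': array([ -0.011, -56.788,  -5.839, -27.992,  -0.069,   0.024,   0.   ]), 'eef_pos': array([ 162.978, -628.63 ,  247.786]), 'orientation': array([[ 0.968,  0.251, -0.   ],
       [ 0.251, -0.968,  0.002],
       [ 0.   , -0.002, -1.   ]]), 'ft_force': array([ 1.119, -0.382,  0.17 ]), 'torque': array([0.024, 0.003, 0.021]), 'gripper_force': 0.0, 'finger_gap': 0.9977297702847313}
```

View pics/top0.png

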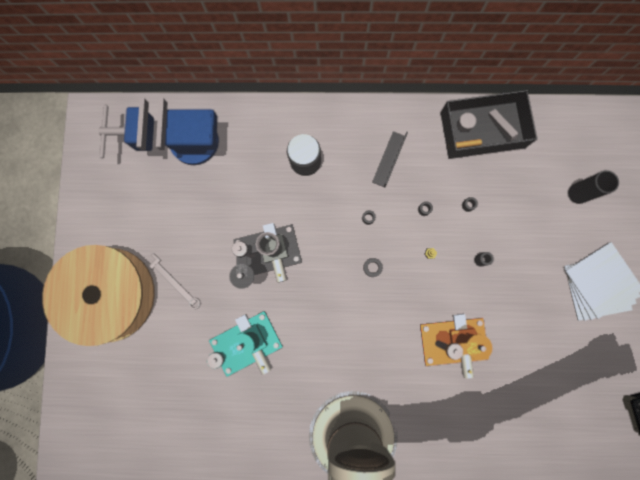

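View pics/side0.png

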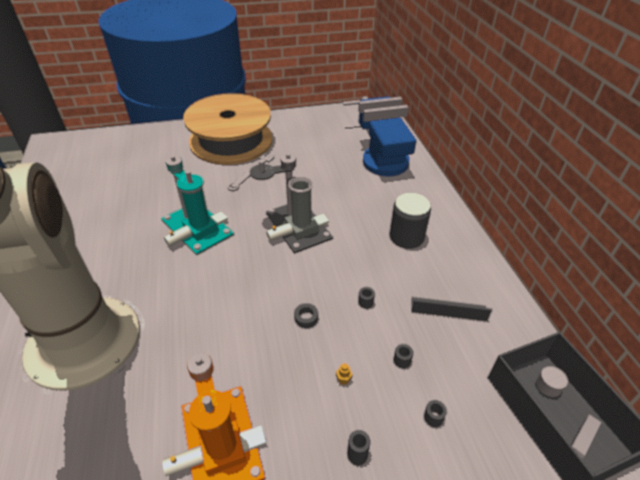

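The top view shows the grey magazine with its mouth at about (268,243), its cover open at (242,273) and its nut at (241,247). The short sleeves are at (369,217), (425,209) and (470,204), with the long one at (484,259), the collar at (373,267) and the fitting at (431,253). The side view agrees: the short sleeves are at (367,297), (403,355) and (435,412).

Run:
```python
from h import *
np.set_printoptions(suppress=True,precision=1)
C={n:cam(n) for n in("top","side")}
P={n:cloud(c) for n,c in C.items()}
W={'top':{'s1':(369,217),'s2':(425,209),'s3':(470,204),'long':(484,259),'mouth':(268,243),'nut':(241,247),'cov':(242,273)},
 'side':{'s1':(367,297),'s2':(403,355),'s3':(435,412),'long':(359,445),'mouth':(300,187),'nut':(288,160),'cov':(263,172)}}
Z={'s1':35,'s2':35,'s3':35,'long':58,'mouth':150,'nut':183,'cov':157}
for n in P:
  for k,(u,v) in W[n].items():
    w=22
    q=P[n][v-w:v+w,u-w:u+w].reshape(-1,3); z=Z[k]
    m=abs(q[:,2]-z)<(8 if z<100 else 6)
    p=q[m][:,:2].astype(np.float32)
    if len(p)<6: print(n,k,len(p));continue
    (cx,cy),rad=cv2.minEnclosingCircle(p)
    print(n,k,len(p),'zmed %.1f zmax %.1f'%(np.median(q[m][:,2]),q[:,2].max()),'mec',cx,cy,rad,'box',p.min(0),p.max(0),'mean',p.mean(0))
c=C['top']['img']; cv2.imwrite('pics/topc.png',cv2.resize(c[190:310,200:310],None,fx=5,fy=5,interpolation=cv2.INTER_CUBIC))
c=C['side']['img']; cv2.imwrite('pics/sidec.png',cv2.resize(c[140:260,240:350],None,fx=5,fy=5,interpolation=cv2.INTER_CUBIC))
cv2.imwrite('pics/both.png',np.hstack([cv2.resize(C['top']['img'][210:300,220:310],(400,400),interpolation=2),cv2.resize(C['side']['img'][145:255,240:350],(400,400),interpolation=2)]))
```

```text
top s1 89 zmed 34.7 zmax 1272.9 mec 581.4113159179688 -35.323787689208984 17.901676177978516 box [563.6 -52.9] [599.2 -17.8] mean [582.  -34.8]
top s2 91 zmed 34.1 zmax 1272.9 mec 608.0872802734375 -189.90676879882812 18.49321937561035 box [ 591.5 -207.2] [ 625.1 -172.6] mean [ 607.8 -189.7]
top s3 100 zmed 33.7 zmax 1272.9 mec 622.237548828125 -312.0206604003906 18.91802978515625 box [ 604.5 -328.8] [ 638.1 -293.9] mean [ 620.6 -311. ]
top long 107 zmed 56.5 zmax 1272.9 mec 470.71026611328125 -342.4229736328125 18.30935287475586 box [ 452.4 -359.5] [ 486.8 -324.4] mean [ 470.5 -341.9]
top mouth 185 zmed 149.1 zmax 1272.9 mec 477.7477722167969 236.66407775878906 48.405399322509766 box [443.3 194.3] [520.8 271.1] mean [492.4 224. ]
top nut 171 zmed 182.4 zmax 1272.9 mec 475.82733154296875 283.7824401855469 18.395994186401367 box [458.1 266.3] [494.2 300.4] mean [475.5 283.4]
top cov 552 zmed 156.7 zmax 1272.9 mec 430.22930908203125 266.5625 52.749473571777344 box [382.6 230.4] [473.2 311.3] mean [418.4 280.8]
side s1 146 zmed 33.1 zmax 808.1 mec 582.2518310546875 -40.01142120361328 18
[... 256 characters left out ...]
21.5255126953125 -315.07562255859375 18.57368278503418 box [ 603.  -332.5] [ 640.1 -296.6] mean [ 620.4 -316. ]
side long 289 zmed 56.4 zmax 808.1 mec 470.55841064453125 -345.2066955566406 17.885860443115234 box [ 453.6 -363. ] [ 488.2 -327.3] mean [ 470.3 -346. ]
side mouth 198 zmed 148.7 zmax 808.1 mec 479.5667419433594 242.75271606445312 56.518638610839844 box [449.  188.7] [522.5 293. ] mean [485.2 235. ]
side nut 116 zmed 181.1 zmax 808.1 mec 478.8262939453125 279.7681579589844 20.355243682861328 box [459.6 261.2] [494.3 298.9] mean [476.3 276. ]
side cov 376 zmed 155.4 zmax 808.1 mec 424.640380859375 278.236572265625 40.672752380371094 box [384.3 246.7] [464.7 307.9] mean [420.4 273.9]
```

View pics/both.png

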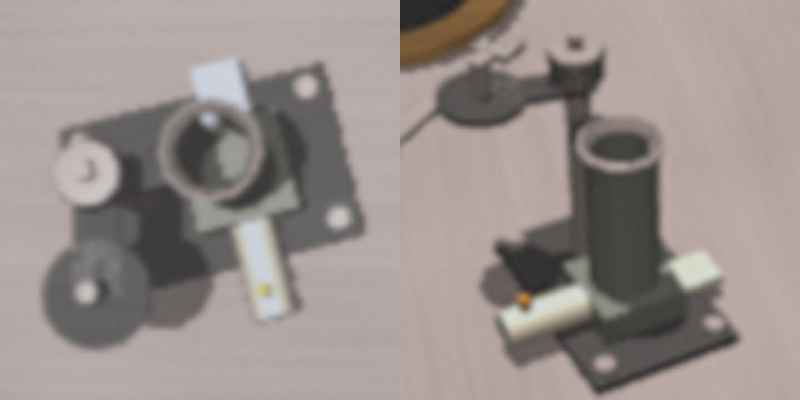

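The crop shows the mouth rim, with the nut to its upper left (world +y). The cover is open towards the robot, its pin on the round end. Next I fit circles to the rim, nut and pin.

```bash
cat >> h.py <<'E'
def fit(p):
    from scipy.optimize import least_squares
    return least_squares(lambda x:np.hypot(*(p-x[:2]).T)-x[2],[*p.mean(0),20],loss='soft_l1').x
E
python3 - <<'E'
from h import *
np.set_printoptions(suppress=True,precision=1)
for n in("top","side"):
    c=cam(n);P=cloud(c).reshape(-1,3)
    def sel(x,y,R,z0,z1):
        m=(np.hypot(P[:,0]-x,P[:,1]-y)<R)&(P[:,2]>z0)&(P[:,2]<z1);return P[m]
    q=sel(492,222,36,145,154);q=q[:,:2].astype(np.float32);(x,y),rr=cv2.minEnclosingCircle(q);f=fit(q)
    print(n,'mouth',len(q),x,y,rr,'ringfit(r~27)',f)
    q=sel(476,281,25,179,187)[:,:2].astype(np.float32);print(' nut',len(q),cv2.minEnclosingCircle(q),q.mean(0))
    q=sel(415,278,40,175,192);print(' pin',len(q),q.mean(0),q[:,2].max() if len(q) else 0)
    q=sel(415,279,38,152,160)[:,:2].astype(np.float32);print(' cover end',len(q),cv2.minEnclosingCircle(q))
E
```

```text
top mouth 171 492.93914794921875 222.66859436035156 28.87457847595215 ringfit(r~27) [492.6 221.9  25.4]
 nut 155 ((476.44482421875, 283.4935607910156), 18.47359275817871) [475.9 283.2]
 pin 21 [412.  280.8 184.2] 188.16655960270475
 cover end 473 ((417.62847900390625, 280.83551025390625), 35.28026580810547)
side mouth 127 493.4703063964844 218.294677734375 30.507884979248047 ringfit(r~27) [493.2 217.8  25.6]
 nut 98 ((478.4338684082031, 279.404052734375), 19.40279769897461) [476.5 276.7]
 pin 25 [412.5 276.2 180.8] 185.36119372779316
 cover end 323 ((417.83013916015625, 278.2063903808594), 35.06144332885742)
```

{"op": "apply_moves", "data": {
  "increments": [
    [0.7,46,31.5,0,0,0,0.158],
    [0.7,46,31.5,0,0,0,0.158],
    [0.7,46,31.5,0,0,0,0.158],
    [0.7,46,31.5,0,0,0,0.158],
    [0.7,46,31.5,0,0,0,0.158],
    [0.7,46,31.5,0,0,0,0.158],
    [0.7,46,31.5,0,0,0,0.158],
    [0.7,46,31.5,0,0,0,0.158],
    [0.7,46,31.5,0,0,0,0.158],
    [0.7,46,31.5,0,0,0,0.158]
  ]
}}

```text
time_s: 1.55
eef_pos: [624.5, -313.5, 248.7]
orientation: [[-0.264, 0.964, -0.0], [0.964, 0.264, -0.0], [-0.0, -0.0, -1.0]]
ft_force: [0.8, -1.0, 0.4]
finger_gap: 0.697
gripper_force: 0.0
```

{"op": "apply_moves", "data": {
  "increments": [
    [0.7,-2.5,0,-45,0,0,0],
    [0.7,0,0,-55,0,0,0],
    [0.7,0,0,-55,0,0,0],
    [0.7,0,0,-40,0,0,0],
    [0.7,0,0,-20,0,0,0],
    [0.7,0,0,0,0,0,0],
    [0,0,0,0,0,0,0],
    [0,0,0,0,0,0,0],
    [0,0,0,0,0,0,0],
    [0,0,0,0,0,0,0]
  ]
}}

```text
time_s: 2.8
eef_pos: [621.6, -314.5, 35.1]
orientation: [[-0.26, 0.966, 0.002], [0.966, 0.26, -0.001], [-0.001, 0.002, -1.0]]
ft_force: [0.4, 0.6, 4.5]
finger_gap: 0.388
gripper_force: 30.0
```

{"op": "apply_moves", "data": {
  "increments": [
    [0,0,0,30,0,0,0],
    [0,0,0,55,0,0,0],
    [0,0,0,60,0,0,0],
    [0,-13,54,55,0,0,0],
    [0,-13,54,0,0,0,0],
    [0,-13,54,0,0,0,0],
    [0,-13,54,0,0,0,0],
    [0,-13,54,0,0,0,0],
    [0,-13,54,0,0,0,0],
    [0,-13,54,0,0,0,0]
  ]
}}

```text
time_s: 4.05
eef_pos: [531.4, 54.4, 222.7]
orientation: [[-0.26, 0.966, -0.0], [0.966, 0.26, -0.001], [-0.0, -0.0, -1.0]]
ft_force: [0.5, 0.8, -0.4]
finger_gap: 0.391
gripper_force: 30.0
```

{"op": "apply_moves", "data": {
  "increments": [
    [0,-13,54,0,0,0,0],
    [0,-13,54,0,0,0,0],
    [0,-12,49,0,0,0,0],
    [0,0,0,0,0,0,0],
    [0,0,0,0,0,0,0]
  ]
}}

```text
time_s: 4.68
eef_pos: [494.1, 209.5, 222.4]
orientation: [[-0.261, 0.965, -0.0], [0.965, 0.261, -0.001], [-0.001, -0.001, -1.0]]
ft_force: [0.7, -0.6, -1.6]
finger_gap: 0.387
gripper_force: 30.0
```

Run:
```python
from h import *
s=r.state();print(s['eef_pos'],s['joints'].round(2),s['ft_force'])
a=cam('top')['img'];b=cam('side')['img']
cv2.imwrite('pics/p1.png',np.hstack([cv2.resize(a[180:300,210:330],(400,400),interpolation=2),cv2.resize(b[100:220,240:360],(400,400),interpolation=2)]))
```

```text
[494.14590852 209.50496615 222.44686971] [ 0.31  0.46 -0.97  1.85  0.43  1.06 -0.56] [ 0.72015421 -0.55765875 -1.5733437 ]
```

View pics/p1.png

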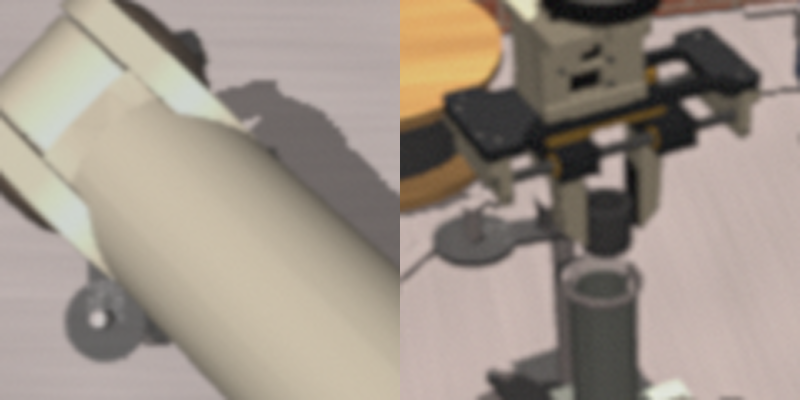

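The top view is blocked by the arm. The side view shows the sleeve held upright between the pads, above the mouth but short in y. I'll measure the offset between sleeve and tube from the side cloud.

```bash
cat >> h.py <<'E'
def cylfit(P,x,y,R,z0,z1,rad):
    from scipy.optimize import least_squares
    m=(np.hypot(P[:,0]-x,P[:,1]-y)<R)&(P[:,2]>z0)&(P[:,2]<z1);p=P[m][:,:2]
    f=least_squares(lambda c:np.hypot(*(p-c).T)-rad,[x,y],loss='soft_l1',f_scale=1.)
    return f.x,len(p),np.abs(f.fun).mean()
E
python3 - <<'E'
from h import *
P=np.mean([cloud(cam('side')) for _ in range(3)],0).reshape(-1,3)
print('sleeve',cylfit(P,494,208,21,190,203,18), cylfit(P,494,208,21,190,198,18))
print('tube',cylfit(P,493,219,28,60,130,24.5),cylfit(P,493,219,28,90,130,24.5))
m=(np.hypot(P[:,0]-494,P[:,1]-208)<20)&(P[:,2]>170)&(P[:,2]<200);print(np.percentile(P[m][:,2],[1,5,10]))
m=(np.hypot(P[:,0]-493,P[:,1]-219)<34)&(P[:,2]>146)&(P[:,2]<153);q=P[m][:,:2];print('rim',cv2.minEnclosingCircle(q.astype(np.float32)),fit(q))
E
```

```text
sleeve (array([494.89657123, 208.90703851]), 62, np.float64(0.46924376354191755)) (array([494.77827011, 208.88155322]), 36, np.float64(0.4581802508969201))
tube (array([493.81656413, 219.08631279]), 519, np.float64(0.9100461442421586)) (array([493.78923026, 218.8823017 ]), 326, np.float64(1.0669879845658858))
[186.44545617 187.23138751 187.99081993]
rim ((493.4319152832031, 218.62106323242188), 28.786277770996094) [493.37012127 218.22293457  25.74506057]
```

{"op": "apply_moves", "data": {
  "increments": [
    [0,-1,10,0,0,0,0],
    [0,0,0,-15,0,0,0],
    [0,0,0,-15,0,0,0],
    [0,0,0,-10,0,0,0],
    [0,0,0,-5,0,0,0],
    [0,0,0,0,0,0,0]
  ]
}}

```text
time_s: 5.68
eef_pos: [493.1, 219.9, 177.2]
orientation: [[-0.26, 0.966, -0.001], [0.966, 0.26, -0.0], [0.0, -0.001, -1.0]]
ft_force: [0.3, -0.2, -0.4]
finger_gap: 0.391
gripper_force: 30.0
```

{"op": "apply_moves", "data": {
  "increments": [
    [0.6,0,0,0,0,0,0],
    [0.6,0,0,0,0,0,0],
    [0.6,0,0,0,0,0,0],
    [0.6,0,0,30,0,0,0],
    [0.6,0,0,30,0,0,0]
  ]
}}

```text
time_s: 6.3
eef_pos: [493.1, 220.0, 238.4]
orientation: [[-0.26, 0.966, -0.001], [0.966, 0.26, 0.0], [0.0, -0.001, -1.0]]
ft_force: [0.6, 0.0, -0.7]
finger_gap: 0.599
gripper_force: 0.0
```

Run:
```python
from h import *
s=r.state();print(s['eef_pos'])
c=cam('side');P=cloud(c).reshape(-1,3)
m=(np.hypot(P[:,0]-493,P[:,1]-219)<18);print('inside tube z', np.percentile(P[m&(P[:,2]<160)][:,2],[1,10,50,90]))
cv2.imwrite('pics/p2.png',cv2.resize(c['img'][120:240,240:360],(600,600),interpolation=2))
```

```text
[493.10770807 220.00884346 238.367757  ]
inside tube z [130.69756874 132.00775859 137.83082458 143.65389057]
```

View pics/p2.png

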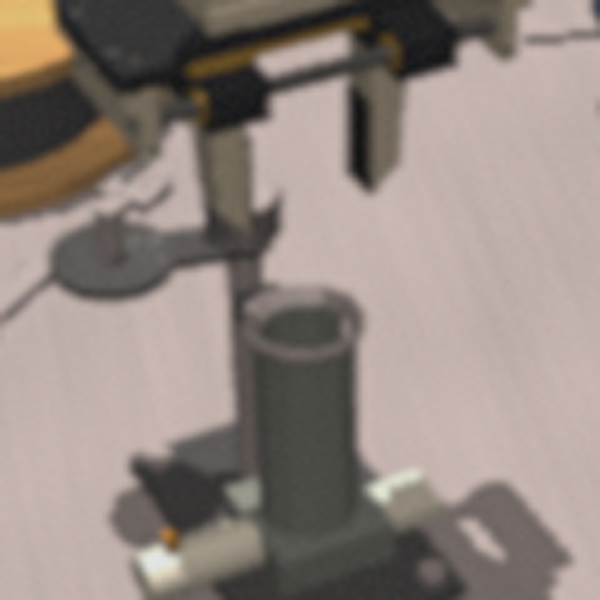

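The first sleeve has dropped into the tube: the mouth at (303,320) is clear and the gripper is empty. Next sleeve.

{"op": "apply_moves", "data": {
  "increments": [
    [0.7,12.8,-45.8,0,0,0,0],
    [0.7,12.8,-45.8,0,0,0,0],
    [0.7,12.8,-45.8,0,0,0,0],
    [0.7,12.8,-45.8,0,0,0,0],
    [0.7,12.8,-45.8,0,0,0,0],
    [0.7,12.8,-45.8,0,0,0,0],
    [0.7,12.8,-45.8,0,0,0,0],
    [0.7,12.8,-45.8,0,0,0,0],
    [0.7,12.6,-45.6,0,0,0,0],
    [0.7,0,0,-50,0,0,0]
  ]
}}

```text
time_s: 7.6
eef_pos: [611.8, -198.8, 190.4]
orientation: [[-0.252, 0.968, 0.008], [0.968, 0.252, -0.005], [-0.007, 0.007, -1.0]]
ft_force: [0.5, 0.1, -1.1]
finger_gap: 0.705
gripper_force: 0.0
```

{"op": "apply_moves", "data": {
  "increments": [
    [0.7,0,0,-50,0,0,0],
    [0.7,0,0,-50,0,0,0],
    [0.7,0,0,0,0,0,0],
    [0.7,0,0,0,0,0,0]
  ]
}}

```text
time_s: 8.1
eef_pos: [609.7, -191.8, 89.5]
orientation: [[-0.26, 0.966, 0.002], [0.966, 0.26, 0.0], [-0.001, 0.002, -1.0]]
ft_force: [0.8, -0.6, 0.9]
finger_gap: 0.699
gripper_force: 0.0
```

{"op": "apply_moves", "data": {
  "increments": [
    [0.7,-1.5,0,-35,0,0,0],
    [0.7,0,0,-20,0,0,0],
    [0.7,0,0,0,0,0,0],
    [0,0,0,0,0,0,0],
    [0,0,0,0,0,0,0],
    [0,0,0,0,0,0,0],
    [0,0,0,0,0,0,0]
  ]
}}

```text
time_s: 8.98
eef_pos: [607.6, -192.1, 33.5]
orientation: [[-0.26, 0.966, 0.001], [0.966, 0.26, -0.0], [-0.001, 0.001, -1.0]]
ft_force: [0.7, -1.1, 3.6]
finger_gap: 0.373
gripper_force: 30.0
```

{"op": "apply_moves", "data": {
  "increments": [
    [0,0,0,35,0,0,0],
    [0,0,0,55,0,0,0],
    [0,0,0,55,0,0,0],
    [0,-14.3,51.5,50,0,0,0],
    [0,-14.3,51.5,0,0,0,0],
    [0,-14.3,51.5,0,0,0,0],
    [0,-14.3,51.5,0,0,0,0],
    [0,-14.3,51.5,0,0,0,0],
    [0,-14.3,51.5,0,0,0,0],
    [0,-14.3,51.5,0,0,0,0]
  ]
}}

```text
time_s: 10.22
eef_pos: [507.9, 162.2, 220.3]
orientation: [[-0.26, 0.966, -0.0], [0.966, 0.26, -0.001], [-0.0, -0.0, -1.0]]
ft_force: [1.2, 0.2, -1.5]
finger_gap: 0.381
gripper_force: 30.0
```

{"op": "apply_moves", "data": {
  "increments": [
    [0,-14.3,51.3,0,0,0,0],
    [0,0,0,0,0,0,0],
    [0,0,0,0,0,0,0],
    [0,0,0,0,0,0,0]
  ]
}}

```text
time_s: 10.72
eef_pos: [495.1, 210.4, 220.0]
orientation: [[-0.257, 0.966, -0.0], [0.966, 0.257, -0.001], [-0.001, -0.001, -1.0]]
ft_force: [-0.7, 0.2, -1.9]
finger_gap: 0.38
gripper_force: 30.0
```

Run:
```python
from h import *
s=r.state();e=s['eef_pos'];print(e)
P=np.mean([cloud(cam('side')) for _ in range(3)],0).reshape(-1,3)
z=e[2]-33.5
print('sleeve',cylfit(P,e[0],e[1]-1,21,z+3,z+13,18))
print('tube',cylfit(P,493,219,28,60,130,24.5))
m=(np.hypot(P[:,0]-e[0],P[:,1]-e[1])<20)&(P[:,2]>z-15)&(P[:,2]<z+13);print(z,np.percentile(P[m][:,2],[1,5,10]))
```

```text
[495.07557607 210.41935068 220.00796314]
sleeve (array([495.63076503, 209.92849258]), 47, np.float64(0.5647894079396021))
tube (array([493.77929326, 219.191879  ]), 524, np.float64(0.9650771114412489))
186.5079631383509 [180.98674756 186.5382576  187.12216723]
```

Same shift as before, about (-2, +9.3).

{"op": "apply_moves", "data": {
  "increments": [
    [0,-2,9.3,0,0,0,0],
    [0,0,0,-15,0,0,0],
    [0,0,0,-15,0,0,0],
    [0,0,0,-10,0,0,0],
    [0,0,0,-3,0,0,0],
    [0,0,0,0,0,0,0]
  ]
}}

```text
time_s: 11.62
eef_pos: [492.5, 221.6, 177.2]
orientation: [[-0.26, 0.966, -0.0], [0.966, 0.26, 0.0], [0.0, -0.0, -1.0]]
ft_force: [0.0, 0.6, -0.2]
finger_gap: 0.376
gripper_force: 30.0
```

{"op": "apply_moves", "data": {
  "increments": [
    [0,0.5,-1.8,0,0,0,0],
    [0.6,0,0,0,0,0,0],
    [0.6,0,0,0,0,0,0],
    [0.6,0,0,0,0,0,0],
    [0.6,0,0,30,0,0,0],
    [0.6,0,0,30,0,0,0]
  ]
}}

```text
time_s: 12.38
eef_pos: [492.8, 219.8, 238.0]
orientation: [[-0.26, 0.966, -0.001], [0.966, 0.26, 0.0], [0.0, -0.001, -1.0]]
ft_force: [1.3, -0.2, 0.8]
finger_gap: 0.598
gripper_force: 0.0
```

Run:
```python
from h import *
s=r.state();print(s['eef_pos'])
c=cam('side');P=cloud(c).reshape(-1,3)
m=(np.hypot(P[:,0]-493,P[:,1]-219)<17);print('inside tube z', np.percentile(P[m&(P[:,2]<200)][:,2],[1,10,50,90,99]))
```

```text
[492.75311538 219.81962665 237.96604436]Traceback (most recent call last):
  File "<stdin>", line 4, in <module>
    return _quantile_unchecked(
        a, q, axis, out, overwrite_input, method, keepdims, weights)
    return _ureduce(a,
                    func=_quantile_ureduce_func,
    ...<5 lines>...
                    overwrite_input=overwrite_input,
                    method=method)
    r = func(a, **kwargs)
    result = _quantile(arr,
                       quantiles=q,
    ...<2 lines>...
                       out=out,
                       weights=wgt)
    slices_having_nans = np.isnan(arr[-1, ...])
                                  ~~~^^^^^^^^^
IndexError: index -1 is out of bounds for axis 0 with size 0
```

Run:
```python
from h import *
c=cam('side');P=cloud(c)
print(np.abs(P).max(), (c['z_map']>0).mean())
q=P.reshape(-1,3);m=(np.hypot(q[:,0]-493,q[:,1]-219)<17);print(m.sum(),np.percentile(q[m][:,2],[1,50,99]) if m.any() else 0)
cv2.imwrite('pics/p3.png',cv2.resize(c['img'][120:240,240:360],(600,600),interpolation=2))
```

```text
2097.6613510103352 0.9959309895833334
23 [342.61513982 540.78288998 542.4189304 ]
```

View pics/p3.png

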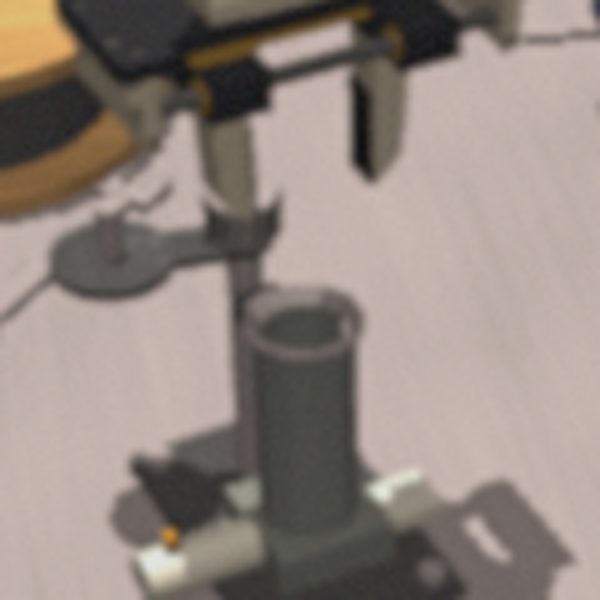

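The second sleeve has also dropped in: the mouth at (303,320) is clear.

{"op": "apply_moves", "data": {
  "increments": [
    [0.7,14.8,-43.2,0,0,0,0],
    [0.7,14.8,-43.2,0,0,0,0],
    [0.7,14.8,-43.2,0,0,0,0],
    [0.7,14.8,-43.2,0,0,0,0],
    [0.7,14.8,-43.2,0,0,0,0],
    [0.7,14.8,-43.2,-45,0,0,0],
    [0.7,0,0,-50,0,0,0],
    [0.7,0,0,-50,0,0,0],
    [0.7,0,0,0,0,0,0],
    [0.7,0,0,0,0,0,0]
  ]
}}

```text
time_s: 13.72
eef_pos: [582.4, -37.6, 94.8]
orientation: [[-0.261, 0.965, 0.001], [0.965, 0.261, 0.001], [0.0, 0.002, -1.0]]
ft_force: [-0.2, 0.6, 0.8]
finger_gap: 0.698
gripper_force: 0.0
```

{"op": "apply_moves", "data": {
  "increments": [
    [0.7,-0.5,-1,-40,0,0,0],
    [0.7,0,0,-20,0,0,0],
    [0.7,0,0,0,0,0,0],
    [0,0,0,0,0,0,0],
    [0,0,0,0,0,0,0],
    [0,0,0,0,0,0,0],
    [0,0,0,0,0,0,0]
  ]
}}

```text
time_s: 14.6
eef_pos: [581.7, -39.3, 34.3]
orientation: [[-0.26, 0.966, 0.002], [0.966, 0.26, -0.0], [-0.001, 0.002, -1.0]]
ft_force: [-0.1, -1.3, 3.7]
finger_gap: 0.38
gripper_force: 30.0
```

{"op": "apply_moves", "data": {
  "increments": [
    [0,0,0,35,0,0,0],
    [0,0,0,55,0,0,0],
    [0,0,0,55,0,0,0],
    [0,-14.8,43,45,0,0,0],
    [0,-14.8,43,0,0,0,0],
    [0,-14.8,43,0,0,0,0],
    [0,-14.8,43,0,0,0,0],
    [0,-14.8,43,0,0,0,0],
    [0,-14.8,43,0,0,0,0],
    [0,0,0,0,0,0,0]
  ]
}}

```text
time_s: 15.85
eef_pos: [489.9, 222.3, 222.9]
orientation: [[-0.268, 0.964, -0.001], [0.964, 0.268, 0.002], [0.002, 0.0, -1.0]]
ft_force: [0.0, -0.7, -1.3]
finger_gap: 0.381
gripper_force: 30.0
```

{"op": "apply_moves", "data": {
  "increments": [
    [0,0,0,0,0,0,0],
    [0,0,0,0,0,0,0]
  ]
}}

```text
time_s: 16.1
eef_pos: [493.0, 216.1, 222.2]
orientation: [[-0.258, 0.966, -0.0], [0.966, 0.258, -0.001], [-0.001, -0.001, -1.0]]
ft_force: [0.5, 0.6, -1.0]
finger_gap: 0.38
gripper_force: 30.0
```

Run:
```python
from h import *
s=r.state();e=s['eef_pos'];print(e)
P=np.mean([cloud(cam('side')) for _ in range(3)],0).reshape(-1,3)
z=e[2]-33.5
print('sleeve',cylfit(P,e[0],e[1]-1,21,z+3,z+13,18))
print('tube',cylfit(P,493,219,28,60,130,24.5))
```

```text
[492.97444036 216.13376181 222.15388193]
sleeve (array([492.92814185, 217.32296081]), 53, np.float64(0.7042044077317788))
tube (array([493.75685958, 219.11916606]), 520, np.float64(0.9122742721171342))
```

{"op": "apply_moves", "data": {
  "increments": [
    [0,0.3,3,-15,0,0,0],
    [0,0,0,-15,0,0,0],
    [0,0,0,0,0,0,0],
    [0,0,0,0,0,0,0]
  ]
}}

```text
time_s: 16.75
eef_pos: [492.7, 220.9, 192.3]
orientation: [[-0.26, 0.966, -0.001], [0.966, 0.26, 0.0], [0.0, -0.001, -1.0]]
ft_force: [-0.1, 0.1, -1.6]
finger_gap: 0.376
gripper_force: 30.0
```

{"op": "apply_moves", "data": {
  "increments": [
    [0,0.3,-1.3,-10,0,0,0],
    [0,0,0,-6,0,0,0],
    [0,0,0,0,0,0,0],
    [0.6,0,0,0,0,0,0],
    [0.6,0,0,0,0,0,0],
    [0.6,0,0,0,0,0,0],
    [0.6,0,0,30,0,0,0],
    [0.6,0,0,30,0,0,0]
  ]
}}

```text
time_s: 17.75
eef_pos: [492.9, 219.4, 237.1]
orientation: [[-0.26, 0.966, -0.001], [0.966, 0.26, 0.0], [0.0, -0.001, -1.0]]
ft_force: [0.2, -0.1, -0.0]
finger_gap: 0.602
gripper_force: 0.0
```

Run:
```python
from h import *
s=r.state();print(s['eef_pos'],s['joints'].round(2))
c=cam('side');P=cloud(c)
cv2.imwrite('pics/p4.png',cv2.resize(c['img'][120:240,240:360],(600,600),interpolation=2))
P=P.reshape(-1,3);m=(np.hypot(P[:,0]-412.5,P[:,1]-278)<12)&(P[:,2]>165)&(P[:,2]<190);print('pin',cylfit(P,412.5,277,12,165,182,6))
print('nut',cylfit(P,476.5,279.5,22,162,180,18))
```

```text
[492.87134657 219.44262785 237.14055102] [ 0.3   0.45 -0.98  1.83  0.42  1.09 -0.57]
pin (array([412.6397851 , 278.97756208]), 35, np.float64(1.2451769708556526))
nut (array([476.88971547, 280.87208947]), 84, np.float64(1.1134968558977063))
```

View pics/p4.png

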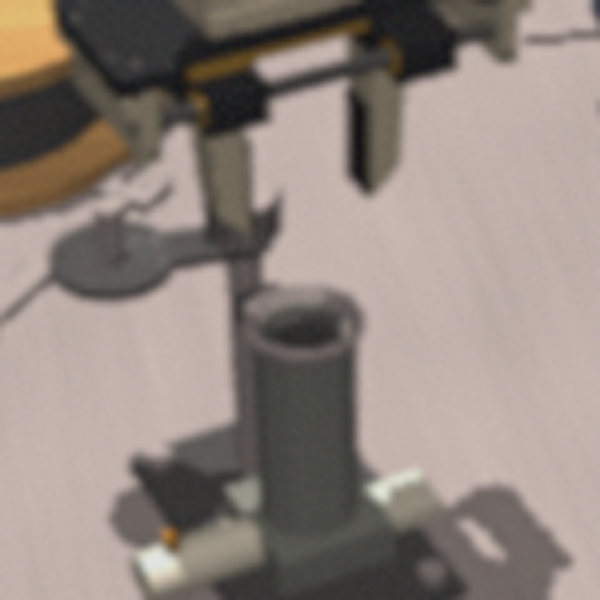

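The third sleeve's top shows just below the mouth at (300,325), so all three are in. Next, cage the cover's pin between the pads. The gripper turns clockwise 1.79 rad to line up with the swing.

{"op": "apply_moves", "data": {
  "increments": [
    [0.35,-8,6,0,0,0,-0.179],
    [0.35,-8,6,0,0,0,-0.179],
    [0.35,-8,6,0,0,0,-0.179],
    [0.35,-8,6,0,0,0,-0.179],
    [0.35,-8,6,0,0,0,-0.179],
    [0.35,-8,6,0,0,0,-0.179],
    [0.35,-8,6,0,0,0,-0.179],
    [0.35,-8,6,0,0,0,-0.179],
    [0.35,-8,6,0,0,0,-0.179],
    [0.35,-8,6,0,0,0,-0.179]
  ]
}}

```text
time_s: 19.05
eef_pos: [412.8, 279.7, 236.7]
orientation: [[0.999, 0.038, 0.001], [0.038, -0.999, 0.0], [0.001, -0.0, -1.0]]
ft_force: [-0.4, -0.2, 0.3]
finger_gap: 0.349
gripper_force: 0.0
```

{"op": "apply_moves", "data": {
  "increments": [
    [0.35,0,0,0,0,0,0],
    [0.35,0,0,0,0,0,0]
  ]
}}

```text
time_s: 19.3
eef_pos: [413.4, 279.2, 236.6]
orientation: [[0.999, 0.047, 0.0], [0.047, -0.999, -0.0], [0.0, 0.0, -1.0]]
ft_force: [0.7, -0.3, 0.4]
finger_gap: 0.352
gripper_force: 0.0
```

Run:
```python
from h import *
s=r.state();print(s['eef_pos'],s['joints'].round(2),s['orientation'].round(3))
P=cloud(cam('side')).reshape(-1,3);print('pin',cylfit(P,412.5,277,12,165,182,6))
```

```text
[413.41310207 279.21591331 236.56694107] [-0.07  0.27 -0.67  1.93  0.2   1.   -2.35] [[ 0.999  0.047  0.   ]
 [ 0.047 -0.999 -0.   ]
 [ 0.     0.    -1.   ]]
pin (array([413.12552519, 279.28411936]), 32, np.float64(0.8478818656698879))
```

{"op": "apply_moves", "data": {
  "increments": [
    [0.35,-0.5,0,-25,0,0,0],
    [0.35,0,0,-20,0,0,0],
    [0.35,0,0,-8,0,0,0],
    [0.22,0,0,0,0,0,0],
    [0.22,0,0,0,0,0,0]
  ]
}}

```text
time_s: 19.98
eef_pos: [413.2, 279.7, 184.2]
orientation: [[0.999, 0.044, 0.001], [0.044, -0.999, 0.001], [0.001, -0.001, -1.0]]
ft_force: [-0.3, 0.9, 1.0]
finger_gap: 0.222
gripper_force: 0.0
```

Run:
```python
from h import *
s=r.state();e=s['eef_pos'];print(e,s['finger_gap'],s['ft_force'])
c=np.array([476.7,281.3]);a=np.arctan2(*(e[:2]-c)[::-1]);print('r',np.hypot(*(e[:2]-c)),a)
a0=a%(2*np.pi);a1=np.radians(284.8)+0.05
N=11;A=np.linspace(a0,a1,N+1);X=c+64*np.c_[np.cos(A),np.sin(A)];X[0]=e[:2]
print((A[1]-A[0]),np.diff(X,axis=0).round(1).tolist())
```

```text
[413.16340532 279.69679368 184.18438355] 0.22246947469867268 [-0.27006647  0.92025719  1.00027515]
r 63.55681815854771 -3.1163652045948096
0.16853432791773404 [[0.7, -10.7], [3.0, -10.4], [4.7, -9.7], [6.2, -8.8], [7.6, -7.6], [8.8, -6.2], [9.7, -4.7], [10.3, -3.0], [10.7, -1.2], [10.8, 0.6], [10.5, 2.4]]
```

{"op": "apply_moves", "data": {
  "increments": [
    [0.22,0.7,-10.7,0,0,0,0.165],
    [0.22,3,-10.4,0,0,0,0.165],
    [0.22,4.7,-9.7,0,0,0,0.165],
    [0.22,6.2,-8.8,0,0,0,0.165],
    [0.22,7.6,-7.6,0,0,0,0.165],
    [0.22,8.8,-6.2,0,0,0,0.165],
    [0.22,9.7,-4.7,0,0,0,0.165],
    [0.22,10.3,-3,0,0,0,0.165],
    [0.22,0,0,0,0,0,0]
  ]
}}

```text
time_s: 21.1
eef_pos: [464.7, 218.1, 184.1]
orientation: [[0.208, 0.978, 0.001], [0.978, -0.208, 0.001], [0.001, 0.001, -1.0]]
ft_force: [0.6, -0.4, 1.3]
finger_gap: 0.217
gripper_force: 0.0
```

{"op": "apply_moves", "data": {
  "increments": [
    [0.22,10.7,-1,0,0,0,0.165],
    [0.22,10.8,0.7,0,0,0,0.165],
    [0.22,6,1.3,0,0,0,0.1],
    [0.22,0,0,0,0,0,0]
  ]
}}

```text
time_s: 21.6
eef_pos: [491.1, 219.5, 183.7]
orientation: [[-0.217, 0.976, 0.0], [0.976, 0.217, 0.0], [0.0, 0.0, -1.0]]
ft_force: [0.0, -0.4, 0.5]
finger_gap: 0.217
gripper_force: 0.0
```

{"op": "apply_moves", "data": {
  "increments": [
    [0.22,3,0.8,0,0,0,0],
    [0.22,2,0.5,0,0,0,0],
    [0.22,0,0,0,0,0,0]
  ]
}}

```text
time_s: 21.98
eef_pos: [496.2, 220.7, 183.6]
orientation: [[-0.22, 0.975, 0.0], [0.975, 0.22, 0.0], [-0.0, 0.0, -1.0]]
ft_force: [0.8, 0.1, -0.3]
finger_gap: 0.219
gripper_force: 0.0
```

{"op": "apply_moves", "data": {
  "increments": [
    [0.22,1.5,0.4,0,0,0,0],
    [0.22,1.5,0.4,0,0,0,0],
    [0.22,0,0,0,0,0,0]
  ]
}}

```text
time_s: 22.35
eef_pos: [497.5, 221.0, 183.3]
orientation: [[-0.221, 0.975, -0.003], [0.975, 0.221, -0.002], [-0.001, -0.003, -1.0]]
ft_force: [-5.8, -3.4, 5.2]
finger_gap: 0.223
gripper_force: 3.1
```

Run:
```python
from h import *
s=r.state();e=s['eef_pos'];print(e,s['finger_gap'],s['ft_force'])
c=cam('side');P=cloud(c).reshape(-1,3)
m=(np.hypot(P[:,0]-493,P[:,1]-218)<45)&(P[:,2]>153)&(P[:,2]<159);q=P[m];print(len(q),q.min(0),q.max(0))
cv2.imwrite('pics/p5.png',cv2.resize(c['img'][120:240,240:360],(600,600),interpolation=2))
```

```text
[497.50916068 221.03596893 183.34234812] 0.22256973572374703 [-5.80057199 -3.40781363  5.19054284]
226 [463.58300758 188.24601836 153.17505895] [523.32787894 256.99876118 158.66212688]
```

View pics/p5.png

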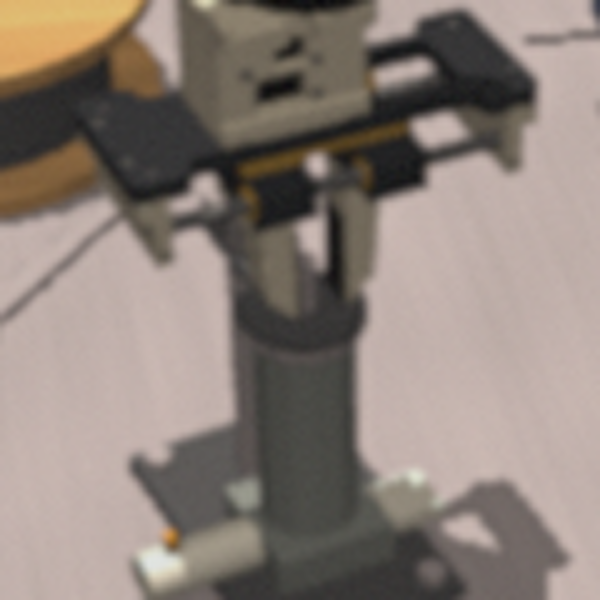

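Contact with the stop is felt (about 7 N). The picture shows the cover's round end over the mouth at (303,320) with the pin between the pads. Now lift off and go above the nut.

{"op": "apply_moves", "data": {
  "increments": [
    [0.22,-4,-1,0,0,0,0],
    [0.22,0,0,25,0,0,0],
    [0.22,0,0,25,0,0,0],
    [0.6,-8,30,0,0,0,0],
    [0.6,-8.5,31,0,0,0,0],
    [0.6,0,0,0,0,0,0],
    [0.6,0,0,0,0,0,0]
  ]
}}

```text
time_s: 23.28
eef_pos: [478.9, 281.0, 233.4]
orientation: [[-0.221, 0.975, 0.0], [0.975, 0.221, -0.0], [-0.0, 0.0, -1.0]]
ft_force: [0.5, 0.2, -0.0]
finger_gap: 0.583
gripper_force: 0.0
```

Run:
```python
from h import *
s=r.state();e=s['eef_pos'];print(e,s['joints'].round(2),s['ft_force'])
P=np.mean([cloud(cam('side')) for _ in range(3)],0).reshape(-1,3)
print('nut',cylfit(P,476.5,279.5,22,162,180,18),'pin',cylfit(P,493,219,12,165,182,6))
```

```text
[478.93932252 280.99494762 233.36362508] [ 0.19  0.5  -1.    1.8   0.47  1.11 -0.75] [ 0.50012251  0.16416005 -0.00224883]
nut (array([477.24318706, 281.29744627]), 102, np.float64(0.7386622695731982)) pin (array([493.79543056, 219.79939137]), 30, np.float64(0.40470599734494966))
```

{"op": "apply_moves", "data": {
  "increments": [
    [0.6,-2,0.2,-20,0,0,0],
    [0.6,0,0,-20,0,0,0],
    [0.6,0,0,-10,0,0,0],
    [0.6,0,0,0,0,0,0],
    [0,0,0,0,0,0,0],
    [0,0,0,0,0,0,0],
    [0,0,0,0,0,0,0],
    [0,0,0,0,0,0,0]
  ]
}}

```text
time_s: 24.42
eef_pos: [476.4, 281.8, 184.0]
orientation: [[-0.221, 0.975, 0.0], [0.975, 0.221, 0.0], [-0.0, 0.0, -1.0]]
ft_force: [-3.3, -1.2, 4.9]
finger_gap: 0.382
gripper_force: 30.0
```

{"op": "apply_moves", "data": {
  "increments": [
    [0,0,0,0,0,0,-0.12],
    [0,0,0,0,0,0,-0.12],
    [0,0,0,0,0,0,-0.12],
    [0,0,0,0,0,0,-0.12],
    [0,0,0,0,0,0,-0.12],
    [0,0,0,0,0,0,-0.12],
    [0,0,0,0,0,0,-0.12],
    [0,0,0,0,0,0,-0.12],
    [0,0,0,0,0,0,0]
  ]
}}

```text
time_s: 25.55
eef_pos: [475.8, 281.9, 184.0]
orientation: [[0.672, 0.741, -0.0], [0.741, -0.672, -0.0], [-0.001, -0.0, -1.0]]
ft_force: [-5.4, -0.9, 6.4]
finger_gap: 0.388
gripper_force: 30.0
```

Run:
```python
from h import *
s=r.state();print(s['eef_pos'],s['joints'].round(2),s['ft_force'],s['torque'],s['finger_gap'],np.arctan2(s['orientation'][1,1],s['orientation'][0,1]))
```

```text
[475.81522963 281.92511702 183.98079665] [-0.    0.47 -0.74  1.85  0.38  0.97 -1.64] [-5.43637563 -0.93105521  6.35136255] [-0.20319202  0.95112266 -0.10559935] 0.38807107426080584 -0.7363340160373985
```

{"op": "apply_moves", "data": {
  "increments": [
    [0,0.5,0,0,0,0,-0.1],
    [0,0,0,0,0,0,-0.1],
    [0,0,0,0,0,0,-0.06],
    [0,0,0,0,0,0,0]
  ]
}}

```text
time_s: 26.05
eef_pos: [475.8, 282.0, 184.0]
orientation: [[0.838, 0.545, -0.001], [0.545, -0.838, -0.001], [-0.001, 0.0, -1.0]]
ft_force: [-6.2, -2.0, 8.3]
finger_gap: 0.381
gripper_force: 30.0
```

Run:
```python
from h import *
s=r.state();print(s['eef_pos'],s['joints'].round(2),s['ft_force'],s['torque'],s['finger_gap'],np.arctan2(s['orientation'][1,1],s['orientation'][0,1]))
```

```text
[475.75144096 282.04777939 183.97262614] [-0.05  0.46 -0.68  1.85  0.35  0.96 -1.87] [-6.21915915 -2.02955574  8.27201291] [-0.32831509  1.25387665  0.30519861] 0.380843579978464 -0.9939142447982525
```

{"op": "apply_moves", "data": {
  "increments": [
    [0,0,0,0,0,0,-0.08],
    [0,0,0,0,0,0,-0.06],
    [0,0,0,0,0,0,0]
  ]
}}

```text
time_s: 26.42
eef_pos: [477.4, 282.9, 184.1]
orientation: [[0.906, 0.424, 0.002], [0.424, -0.906, 0.002], [0.002, -0.001, -1.0]]
ft_force: [-1.5, 1.6, 2.5]
finger_gap: 0.389
gripper_force: 30.0
```

Run:
```python
from h import *
s=r.state();print(s['eef_pos'],s['joints'].round(2),s['ft_force'],s['torque'],s['finger_gap'],np.arctan2(s['orientation'][1,1],s['orientation'][0,1]))
```

```text
[477.41599842 282.91221201 184.05604467] [-0.07  0.45 -0.65  1.85  0.33  0.95 -2.  ] [-1.50359266  1.57708448  2.4540579 ] [0.59884372 0.08718136 0.62968652] 0.3887511174574013 -1.1332219124753355
```

{"op": "apply_moves", "data": {
  "increments": [
    [0,0,0,0,0,0,-0.08],
    [0,0,0,0,0,0,0]
  ]
}}

```text
time_s: 26.68
eef_pos: [477.0, 282.6, 184.1]
orientation: [[0.937, 0.35, 0.001], [0.35, -0.937, 0.001], [0.001, -0.001, -1.0]]
ft_force: [-3.7, 2.3, 5.2]
finger_gap: 0.388
gripper_force: 30.0
```

Run:
```python
from h import *
s=r.state();print(s['eef_pos'],s['ft_force'],s['torque'],s['finger_gap'],np.arctan2(s['orientation'][1,1],s['orientation'][0,1]))
```

```text
[477.02649329 282.61265729 184.0583538 ] [-3.67685071  2.32895268  5.15216053] [0.57256727 0.4866602  0.46348997] 0.38750620967720384 -1.2135310090228186
```

Torque has levelled off at about 0.5 N m, far above the 0.06 of friction, so the pads are slipping on the nut at its stop. Release and lift clear.

{"op": "apply_moves", "data": {
  "increments": [
    [0.6,0,0,0,0,0,0],
    [0.6,0,0,0,0,0,0],
    [0.6,0,0,0,0,0,0],
    [0.6,0,0,30,0,0,0],
    [0.6,0,0,40,0,0,0],
    [0.6,0,-40,40,0,0,0],
    [0.6,0,-50,20,0,0,0],
    [0.6,0,-50,0,0,0,0],
    [0.6,0,-50,0,0,0,0],
    [0.6,0,0,0,0,0,0]
  ]
}}

```text
time_s: 27.92
eef_pos: [477.3, 86.3, 313.2]
orientation: [[0.941, 0.339, -0.0], [0.339, -0.941, -0.003], [-0.001, 0.002, -1.0]]
ft_force: [-0.2, 0.2, 0.0]
finger_gap: 0.601
gripper_force: 0.0
```

Run:
```python
from h import *
s=r.state();print(s['eef_pos'],s['ft_force'])
a=cam('top');b=cam('side')
P=cloud(b).reshape(-1,3);print('pin',cylfit(P,493,219,12,165,182,6),'tube',cylfit(P,493,219,28,60,130,24.5))
cv2.imwrite('pics/p6.png',np.hstack([cv2.resize(a['img'][180:300,210:330],(400,400),interpolation=2),cv2.resize(b['img'][120:240,240:360],(400,400),interpolation=2)]))
```

```text
[477.30004211  86.25439681 313.20428136] [-0.16776949  0.18666501  0.03384953]
pin (array([493.92083412, 220.08323543]), 31, np.float64(0.7496101083589112)) tube (array([493.85812727, 219.31793767]), 463, np.float64(1.0398818395626543))
```

View pics/p6.png

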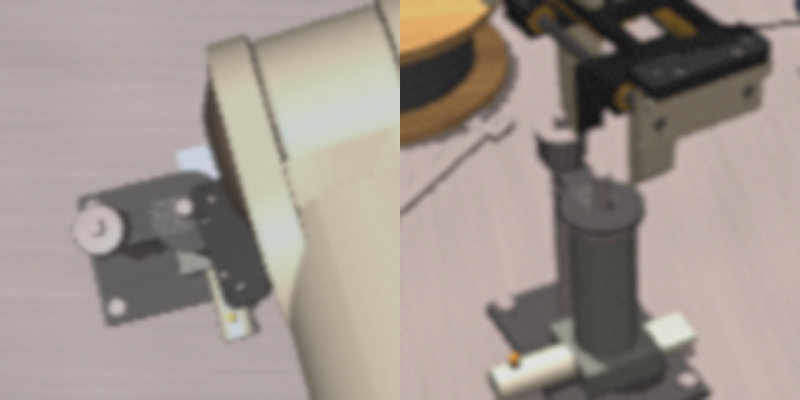

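The side view shows the cover shut over the tube, with its pin on the tube's axis at about (605,195). The gripper is clear of everything.

```bash
python3 -c "
from plant import r
print(r.close_job())"
```

```text
the job is handed in; nothing more can be done
None
```

The job is handed in: all three short sleeves are in the tube, the cover is shut against its stop and the nut is turned clockwise to its stop. The closing call returned no verdict, and nut tightness was judged by torque, not seen.

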